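# Ballast the plinth and offer up the mounting flange

### The arm

A 6-joint arm with a two-finger parallel gripper is mounted at the origin on the work surface. World frame = base frame: x ahead of the robot, y to its left, z up, the work surface at z = 0. Lengths are in mm, angles in rad, forces in N, time in s.
With the tool pointing down it reaches from about 350 to 975 mm from the base axis. Payload 7.1 kg.
Tool frame: the origin (TCP) lies at the very end of the fingers, on their centre line; the grasp point (between the pads) lies ctrl.hold_point_z behind it (ctrl.hold_point_z is the distance from the TCP to the grasp point, in mm); z points along the fingers, y is the line along which they close (so a half turn about z gives the same grasp; the last joint's range is limited). The gripper opens to 88 mm and grips with 3 to 60 N. Pads are 20 mm wide; open, the fingers measure 115 mm over their backs; the gripper's body (75 mm by 178 mm) begins 61 mm behind the grasp point.
Start: joints at [-1.246, 0.423, 1.63, -0, 1.089, -0.019], TCP at [210.684, -588.402, 194.575] pointing down, gripper open.
Joint ranges: [-3, 3], [-0.9, 2.11], [0.09, 2.58], [-1.31, 4.45], [0.11, 2.69], [-2.54, 2.54]. Speed limits (rad/s): [2.39, 2.39, 3.01, 3.14, 3.14, 3.14].

### API

Orientations are given as a rotation vector (axis times angle).
In Python, from workcell import ctrl gives the robot as it stands. The module is installed in compiled form; this text tells all that it offers.
- The arm moves only by the shell command python3 -m creep 'ROWS'. ROWS is JSON, a list of rows, each an object with "translation": the shift along the tool's x, y, z in mm, a list of three; "angular": the turn, a rotation vector about the tool's x, y, z in rad, a list of three; "jaw": the opening, from 0 (shut) to 1 (fully open). A call has exactly 8 rows; each row is the pose to reach, as a shift and turn from the pose commanded when the call began, along the tool's axes at that moment; what a row does not reach only later rows make up. A row lasts 1/8 s, in which the tool goes at most 62.5 mm and 10.7 degrees, less where a joint would pass 70% of its speed; a pose out of reach is approached as far as the arm can. A call with a gripper value outside its range is refused whole. The fingers move at their own pace and stop on an object; the grip force is fixed at half the most. Time passes only in rows, so rows that repeat a pose let the fingers close, or fill a call up. It gives the time, the measured TCP pose, the force, the opening and the grip force at its end, in the units of the state.
- ctrl.get_obs(): the state, without advancing time (a new reading comes with each control period).
- ctrl.get_image(name): name is "side" or "top"; returns the picture (400x640x3 uint8, red, green, blue); there is no depth.
- ctrl.camera_info(name): a dict with "camera_matrix" (3x3 intrinsics, pixels), "distortion" ([k1, k2, p1, p2, k3] as OpenCV has them; the pictures are not rectified), "world_from_camera" (4x4, takes a point from camera to world coordinates). Camera axes: x right, y up, looking along -z (the intrinsics and any distortion apply to the point x, -y, -z); pixel columns grow to the right and rows downward; lengths in mm; the calibration is good to about 2 mm. A picture is of the moment at which its call begins. camera_info takes no time and is no camera call.
- ctrl.close_job(): hands the job in; it is judged then, once.
Trained networks look in the newest picture that a camera, given by its name, has taken for a name from the list of things; names that differ only in an ending like _2 or _b are one class to them, and where a whole thing is asked for, a point or a joint stands for the part that bears it (a point fixed in the world has none). Each returns a list of dicts, best first, with "score" (0 to 1); they miss things now and then, are a little off and sometimes report something else, mostly with a low value. They report only what shows in the picture. A call takes as long as a camera call. They do not tell look-alikes from the thing itself.
- ctrl.look_for(camera, label): "rect" ([left, top, right, bottom] in pixels, round what is visible of it).
The state is a dict: "t": time; "qpos": joint angles; "qvel": joint speeds; "joint_torque": joint torques, N m; "ee_pos": TCP position; "orientation": TCP orientation; "ft_force": force on the tool from outside, world axes, zero at the start; "moment": the same for the moment, N m; "width": finger opening in mm; "grasp_force": force on a finger pad.
Only numpy, scipy, OpenCV 4.12 (cv2) and the standard library are available. Lean on these libraries where they do the work, as an engineer would, in place of code of your own. Each camera call takes 0.05 s, during which the arm holds its last target. There are 200 camera calls.

### The job

Drop the two steel weights one by one into the two bores of the wooden plinth, one in each, down to the bottom. Then pick up the aluminium flange, boss upwards, and hold it level and still about 15 mm above the plinth's top without touching it, with its four holes lined up over the four threaded inserts (either way round) so that the screws can be started; finish while still holding it there, and leave the other things on the bench where they are.

Things in the scene. Friction and masses are not known exactly. Their poses are not given: they have to be found in the camera images.
- plinth: Light wooden plinth block fixed to the bench, 150 (x) x 100 (y) x 70 mm high. In its top face are two plain round bores, 30 mm in diameter and 53 mm deep with a 2 mm chamfer at the mouth, at x = +30 and -30 mm on its centre line, and four small steel threaded inserts (6 mm black thread hole, 10 mm steel rim) at (+-52, +-32) mm near its corners. Origin: centre of its underside; z up.
- bore0 (a point): Centre of the mouth of one bore, level with the plinth's top face (at x = +30 mm on the plinth).
- bore1 (a point): Centre of the mouth of the other bore, level with the plinth's top face (at x = -30 mm on the plinth).
- flange: Aluminium mounting flange lying flat on the bench at the left, about 0.28 kg: plate 124 (x) x 84 (y) x 6 mm with four 10 mm through holes at (+-52, +-32) mm, and a solid square boss 30 x 30 mm standing in the middle of the plate, sides parallel to the plate's, its top 40 mm above the underside (a shallow black disc marks its top). Free space around the boss above the plate. Origin: centre of the plate's underside; z up. It looks the same after a half turn.
- hole0 (a point): Flange hole at (+52, +32) mm of the flange, centre, at the underside of the plate.
- hole1 (a point): Flange hole at (-52, +32) mm of the flange, centre, at the underside of the plate.
- hole2 (a point): Flange hole at (-52, -32) mm of the flange, centre, at the underside of the plate.
- hole3 (a point): Flange hole at (+52, -32) mm of the flange, centre, at the underside of the plate.
- thread0 (a point): Threaded insert at (+52, +32) mm of the plinth, centre, level with the plinth's top face.
- thread1 (a point): Threaded insert at (-52, +32) mm of the plinth, centre, level with the plinth's top face.
- thread2 (a point): Threaded insert at (-52, -32) mm of the plinth, centre, level with the plinth's top face.
- thread3 (a point): Threaded insert at (+52, -32) mm of the plinth, centre, level with the plinth's top face.
- weight0: Steel ballast weight, a plain cylinder 26 mm in diameter and 50 mm high, about 0.2 kg, standing upright on the bench at the right. The two weights are identical. Origin: centre of its underside; z along its axis.
- weight1: Steel ballast weight, a plain cylinder 26 mm in diameter and 50 mm high, about 0.2 kg, standing upright on the bench at the right. The two weights are identical. Origin: centre of its underside; z along its axis.
- dowel: Bystander: short round wooden dowel offcut, 36 mm diameter, 28 mm high, standing (wider, lower and wooden, unlike the weights). Origin: centre of its underside.
- whetstone: Bystander: grey sharpening stone, 170 x 60 x 22 mm, lying flat beyond the plinth. Origin: centre of its underside, x along its length.
- gouge0: Bystander: carving gouge with square wooden handle, about 190 mm long, 20 mm high, lying between robot and plinth. Origin: on its underside near its middle, x towards the blade.
- gouge1: Bystander: carving gouge with dark square wooden handle, about 190 mm long, 22 mm high, lying on the left. Origin: on its underside near its middle, x towards the blade.
- mallet: Bystander: wooden mallet lying far left, 240 mm long, head 70 x 110 x 60 mm. Origin: at table height below the handle, 90 mm from the head's centre, x towards the head.
- figure: Bystander: small turned wooden figure standing far right, 60 mm across, 85 mm high. Origin: centre of its underside.
- jar: Bystander: amber glass jar with steel cap, 56 mm across, 75 mm high, near right. Origin: centre of its underside.
Not all that is in view belongs to the job. Leave any blue look-alike of the plinth alone. What is shaped like the weight0 but purple is not meant.

How it is judged (in metres and radians):
On the way, in this order (a step that is already met when the one before it is completed fails the run):
1. one weight is down in a bore, the flange still lying on the bench (((horizontal distance between weight0 and bore0 below 0.006 m and z of weight0 in the frame of plinth below 0.0195 m and angle between weight0's own z axis and vertical below 0.15 rad) or (horizontal distance between weight0 and bore1 below 0.006 m and z of weight0 in the frame of plinth below 0.0195 m and angle between weight0's own z axis and vertical below 0.15 rad) or (horizontal distance between weight1 and bore0 below 0.006 m and z of weight1 in the frame of plinth below 0.0195 m and angle between weight1's own z axis and vertical below 0.15 rad) or (horizontal distance between weight1 and bore1 below 0.006 m and z of weight1 in the frame of plinth below 0.0195 m and angle between weight1's own z axis and vertical below 0.15 rad)) and height (world z) of flange below 0.015 m), for 0.2 s.
2. both weights are down, one in each bore, the flange still lying on the bench ((((horizontal distance between weight0 and bore0 below 0.006 m and z of weight0 in the frame of plinth below 0.0195 m and angle between weight0's own z axis and vertical below 0.15 rad) and (horizontal distance between weight1 and bore1 below 0.006 m and z of weight1 in the frame of plinth below 0.0195 m and angle between weight1's own z axis and vertical below 0.15 rad)) or ((horizontal distance between weight0 and bore1 below 0.006 m and z of weight0 in the frame of plinth below 0.0195 m and angle between weight0's own z axis and vertical below 0.15 rad) and (horizontal distance between weight1 and bore0 below 0.006 m and z of weight1 in the frame of plinth below 0.0195 m and angle between weight1's own z axis and vertical below 0.15 rad))) and height (world z) of flange below 0.015 m), for 0.2 s.
3. the flange is lifted in the fingers (height (world z) of flange above 0.04 m and contact force between flange and the fingers above 1 N), for 0.2 s.
At the end, for the whole second after the job is handed in: Weights at the bottom of the bores, one in each (axis within 6 mm, underside within 2.5 mm of the floor). Fingers hold the flange boss up, still, level within 0.08 rad, underside 5 to 30 mm above the plinth, not touching it, each hole within 4 mm horizontally of an insert, either way round ((((horizontal distance between weight0 and bore0 below 0.006 m and z of weight0 in the frame of plinth below 0.0195 m and angle between weight0's own z axis and vertical below 0.15 rad) and (horizontal distance between weight1 and bore1 below 0.006 m and z of weight1 in the frame of plinth below 0.0195 m and angle between weight1's own z axis and vertical below 0.15 rad)) or ((horizontal distance between weight0 and bore1 below 0.006 m and z of weight0 in the frame of plinth below 0.0195 m and angle between weight0's own z axis and vertical below 0.15 rad) and (horizontal distance between weight1 and bore0 below 0.006 m and z of weight1 in the frame of plinth below 0.0195 m and angle between weight1's own z axis and vertical below 0.15 rad))) and ((horizontal distance between hole0 and thread0 below 0.004 m and horizontal distance between hole1 and thread1 below 0.004 m and horizontal distance between hole2 and thread2 below 0.004 m and horizontal distance between hole3 and thread3 below 0.004 m) or (horizontal distance between hole0 and thread2 below 0.004 m and horizontal distance between hole1 and thread3 below 0.004 m and horizontal distance between hole2 and thread0 below 0.004 m and horizontal distance between hole3 and thread1 below 0.004 m)) and contact force between flange and the fingers above 1 N and z of flange in the frame of plinth between 0.075 and 0.1 m and angle between flange's own z axis and vertical below 0.08 rad and contact force between flange and plinth below 0.05 N and linear speed of flange below 0.02 m/s and angular speed of flange below 0.15 rad/s); the arm keeps its last pose, push and grip.
It fails at once if a bystander is pushed more than 30 mm from its place (distance of any of dowel, whetstone, gouge0, gouge1, mallet, figure, jar from where it was at the start of the episode above 0.03 m).
It also fails if it takes over 72 s, if anything falls off the work surface, if the arm or the gripper's body presses on something with over 40 N, if the wrist force passes 120 N, or if a joint passes its speed limit or range.

## Working session

There is one attempt and no reset: what is moved stays moved. The work goes in short steps, Python scripts to look and compute and a shell command to move; the robot and the scene stay as the last step left them, time stands still between calls to the robot, and variables do not carry over. Pictures are saved under pics/ and viewed, at most 10 in all, crops included, and the job is handed in when it is done.

```bash
mkdir -p pics; ls
python3 - <<'E'
from workcell import ctrl
import cv2
for n in("top","side"):
    cv2.imwrite(f"pics/{n}0.png",ctrl.get_image(n)[:,:,::-1]); i=ctrl.camera_info(n); print(n,i)
    for l in("plinth","flange","weight0","dowel","jar","thread0","bore0","hole0"):
        print(l,[(round(d["score"],2),[round(float(v),1) for v in d["rect"]]) for d in ctrl.look_for(n,l)])
o=ctrl.get_obs();print(o,ctrl.hold_point_z)
E
```

```text
pics
top {'camera_matrix': array([[497.22799239,   0.        , 317.92175681],
       [  0.        , 497.22799239, 202.59024399],
       [  0.        ,   0.        ,   1.        ]]), 'distortion': array([-0.09862873,  0.        ,  0.        ,  0.        ,  0.        ]), 'world_from_camera': array([[-1.41796086e-02,  9.80937463e-01, -1.93805658e-01,
         2.70877680e+02],
       [-9.99815996e-01, -1.64139197e-02, -9.92762148e-03,
        -3.10769160e+01],
       [-1.29194863e-02,  1.93629227e-01,  9.80989709e-01,
         1.42579329e+03],
       [ 0.00000000e+00,  0.00000000e+00,  0.00000000e+00,
         1.00000000e+00]])}
plinth [(0.82, [359.1, 257.7, 407.3, 313.3]), (0.69, [298.9, 154.7, 348.4, 220.3]), (0.24, [275.8, 254.1, 340.1, 262.0])]
flange [(0.72, [205.8, 196.4, 237.0, 242.4]), (0.19, [299.4, 156.5, 348.6, 219.1])]
weight0 [(0.58, [436.4, 206.0, 443.3, 216.8]), (0.46, [398.0, 226.0, 406.1, 233.5])]
dowel [(0.51, [389.5, 183.6, 399.9, 200.8])]
jar [(0.71, [465.7, 234.6, 492.5, 256.5])]
thread0 [(0.85, [298.2, 155.4, 347.2, 217.7]), (0.84, [358.2, 256.0, 404.0, 313.7])]
bor
[... 1324 characters left out ...]
: array([-1.24602326e+00,  4.23087417e-01,  1.62989638e+00, -9.02789334e-07,
        1.08860771e+00, -1.89947670e-02]), 'qvel': array([-1.00606398e-03,  3.72000574e-04, -8.12601053e-05, -1.01885604e-03,
       -1.56921420e-03, -2.43792011e-04]), 'joint_torque': array([ 1.46659568e-03, -5.44558024e+01, -2.74047607e+01,  6.43741060e-02,
        1.67926139e-02, -1.37536949e-05]), 'ee_pos': array([ 210.67020768, -588.40802333,  194.58434799]), 'orientation': array([ 3.09529772e+00,  5.37334691e-01, -9.67729507e-07]), 'ft_force': array([ 0.66849503, -0.13907874,  1.06311138]), 'moment': array([0.0453003 , 0.01557384, 0.01035487]), 'grasp_force': 0.0, 'width': 87.82248331738757} 18.700000000000003
```

Run:
```python
import cv2
a=cv2.imread("pics/top0.png")
c=a[130:330,180:500]; cv2.imwrite("pics/topc.png",cv2.resize(c,(800,500),interpolation=cv2.INTER_CUBIC))
```

```text
(no output)
```

View pics/topc.png

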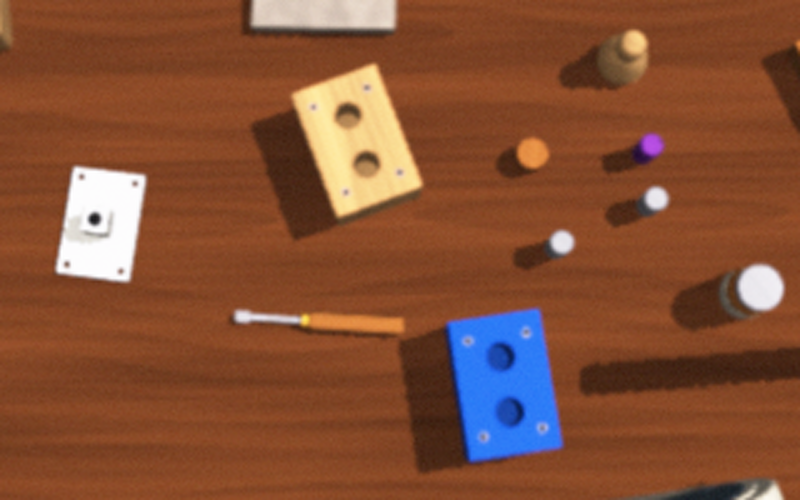

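View pics/side0.png

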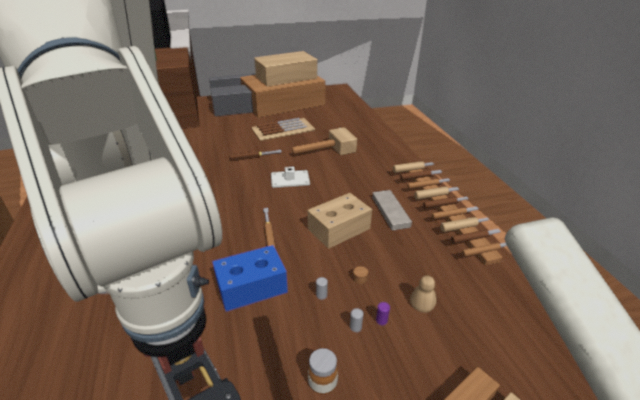

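The top view is clear. Full-image pixels for the wooden plinth: bores about (319,176) and (326,196). The white flange is about (221,218), with its boss disc at (218,218). The bright weight tops are (404,227) and (442,210). The purple weight and blue plinth are decoys. Next I'll refine these to subpixel and convert to world positions.

```bash
cat > h.py <<'E'
import numpy as np,cv2
from workcell import ctrl
from scipy.optimize import least_squares
def cam(n):
    i=ctrl.camera_info(n);return i["camera_matrix"],i["distortion"],i["world_from_camera"]
def back(n,uv,z):
    K,D,T=cam(n);p=cv2.undistortPoints(np.float64(uv).reshape(-1,1,2),K,D).reshape(-1,2)
    d=np.c_[p[:,0],-p[:,1],-np.ones(len(p))]@T[:3,:3].T;o=T[:3,3]
    return o+d*((z-o[2])/d[:,2])[:,None]
def proj(n,P):
    K,D,T=cam(n);c=(np.float64(P).reshape(-1,3)-T[:3,3])@T[:3,:3]*[1,-1,-1]
    return cv2.projectPoints(c,np.zeros(3),np.zeros(3),K,D)[0].reshape(-1,2)
def dark(g,uv,r,sign=1):  # centroid of dark (sign=1) spot near uv
    out=[]
    for u,v in uv:
        for _ in range(4):
            a,b=int(round(u)),int(round(v));w=g[b-r:b+r+1,a-r:a+r+1]*sign
            w=np.clip(np.percentile(w,70)-w,0,None);w=np.where(w>.35*w.max(),w,0)
            y,x=np.mgrid[b-r:b+r+1,a-r:a+r+1];u,v=(w*x).sum()/w.sum(),(w*y).sum()/w.sum()
        out.append((u,v))
    return np.array(out)
def fit(M,W): # planar rigid
    f=lambda p:(np.c_[M[:,0]*np.cos(p[2])-M[:,1]*np.sin(p[2])+p[0],M[:,0]*np.sin(p[2])+M[:,1]*np.cos(p[2])+p[1]]-W[:,:2])
    d=W[0]-W[1];e=M[0]-M[1];a=np.arctan2(d[1],d[0])-np.arctan2(e[1],e[0])
    s=least_squares(lambda p:f(p).ravel(),[*W[:,:2].mean(0),a]);return s.x,f(s.x).round(1)
H=np.array([[52,32],[-52,32],[-52,-32],[52,-32]])
E
python3 - <<'E'
from h import *
np.set_printoptions(suppress=True,precision=2)
im=cv2.imread("pics/top0.png").astype(float);g=im.mean(2)
C=lambda L:np.array(L)/2.5+[180,130]
# order: M plinth x axis runs away from robot: image up = +x
th=dark(g,C([(313,107),(346,191),(399,172),(367,87)]),2)
M=H
print(th);W=back("top",th,70);print("plinth",fit(M,W))
fh=dark(g,C([(82,176),(67,265),(121,271),(135,183)]),2);W=back("top",fh,6);print("flange holes",fit(M,W))
print("disc",back("top",dark(g,C([(95,219)]),4),40))
m=(im.min(2)>150).astype(np.uint8)
n,l,s,c=cv2.connectedComponentsWithStats(m)
for p in C([(100,225),(561,243),(655,200)]).astype(int):
    k=l[p[1],p[0]];print(p,k,s[k],c[k]);print(back("top",c[k],50 if s[k][4]<200 else 6))
    if s[k][4]>200:
        cn=cv2.findContours((l==k).astype(np.uint8),0,1)[0][0];b=cv2.boxPoints(cv2.minAreaRect(cn));print(back("top",b,6),back("top",b,6).mean(0))
s=cv2.imread("pics/side0.png")
o=np.hstack([cv2.resize(s[150:250,250:400],(600,400)),]);cv2.imwrite("pics/sidec.png",np.vstack([o,cv2.resize(s[265:335,300:405],(600,400))])[:800])
E
```

```text
[[304.67 172.47]
 [317.83 206.44]
 [339.47 198.48]
 [326.25 164.57]]
plinth (array([587.69, -29.53,   0.35]), array([[ 0. , -0.5],
       [ 0.1, -0.1],
       [ 0.2,  0.2],
       [-0.3,  0.4]]))
flange holes (array([507.34, 269.09,  -0.14]), array([[-0.3, -0. ],
       [ 0.1,  0.3],
       [ 0.2, -0.2],
       [ 0. , -0.1]]))
disc [[507.4  269.49  40.  ]]
[220 220] 49 [ 202  197   36   46 1258] [220.05 219.26]
[[506.7  268.84   6.  ]]
[[450.62 321.2    6.  ]
 [579.17 304.3    6.  ]
 [563.56 216.82   6.  ]
 [435.88 235.01   6.  ]] [507.31 269.33   6.  ]
[404 227] 59 [400 222   9   9  63] [404.43 226.35]
[[ 470.91 -258.12   50.  ]]
[442 210] 54 [438 205   9   9  64] [442.17 208.83]
[[ 518.87 -367.5    50.  ]]
```

Run:
```python
from h import *
np.set_printoptions(suppress=True,precision=2)
def pts(p,z):
    c,s=np.cos(p[2]),np.sin(p[2]);return np.c_[H@[[c,s],[-s,c]]+p[:2],np.full(4,z)]
P=pts((587.69,-29.53,.35),70);F=pts((507.34,269.09,-.14),6)
wt=np.array([[470.9,-258.1,50],[518.9,-367.5,50]]);
s=cv2.imread("pics/side0.png");g=s.astype(float).mean(2)
q=proj("side",P);r=dark(g,q,2);print("thr",q,r);print(fit(H,back("side",r,70)))
q=proj("side",F);r=dark(g,q,2);print("holes",q,r);print(fit(H,back("side",r,6)))
print(proj("side",wt),proj("side",wt-[0,0,50]))
def mk(i,c):return i
v=s.copy()
K=4;v=cv2.resize(s[265:335,300:400],None,fx=K*2,fy=K*2,interpolation=cv2.INTER_CUBIC)
for w in wt:
  for z in(0,50):
    c=np.array([[w[0]+13*np.cos(t),w[1]+13*np.sin(t),z] for t in np.arange(0,6.3,.2)])
    cv2.polylines(v,[np.int32((proj("side",c)-[300,265]+.5)*8)],True,(0,255,0),1)
cv2.imwrite("pics/sw.png",v)
print(back("top",(np.array([[650,148],[760,288],[532,154]])/2.5+[180,130]),[50,75,28]) )
```

```text
thr [[347.4  197.33]
 [318.27 209.68]
 [332.1  221.32]
 [361.68 208.  ]] [[346.76 196.64]
 [317.65 209.83]
 [331.31 221.54]
 [361.2  208.34]]
(array([586.01, -29.02,   0.35]), array([[-1.1, -3.3],
       [ 0.1,  0.6],
       [ 0.7,  0.8],
       [ 0.2,  1.8]]))
holes [[304.48 171.55]
 [274.63 173.47]
 [275.4  183.44]
 [306.38 181.35]] [[303.93 167.04]
 [273.8  168.25]
 [275.01 189.07]
 [309.69 184.65]]
(array([509.16, 271.68,  -0.11]), array([[ -4.4, -26.2],
       [ -2.8, -34.5],
       [ 10. ,  34. ],
       [ -2.7,  26.6]]))
[[322.09 280.27]
 [357.57 312.07]] [[321.94 294.77]
 [356.19 326.62]]
[[ 575.68 -364.85   50.  ]
 [ 410.96 -471.37   75.  ]
 [ 575.67 -232.96   28.  ]]
```

View pics/sw.png

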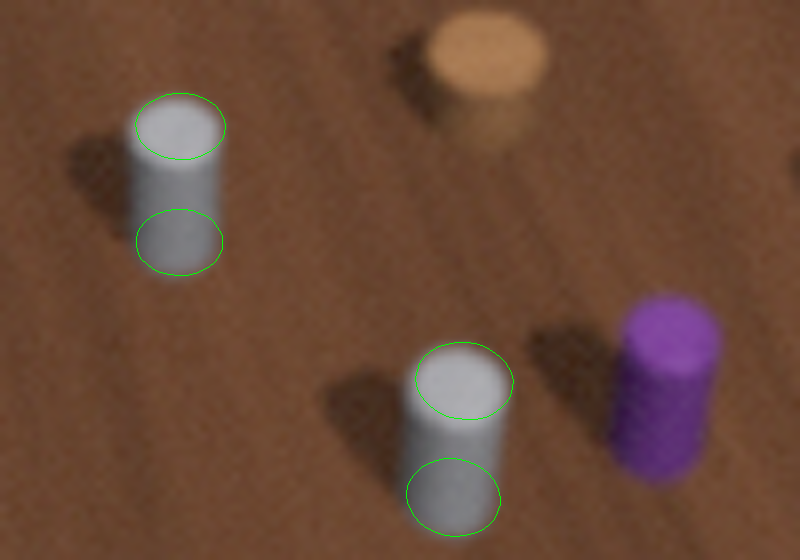

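Both cameras agree within about 1.5 mm. Next is a helper that gives tool-axis shifts, then I'll approach the first weight.

```bash
cat > to.py <<'E'
import sys;from h import *
from scipy.spatial.transform import Rotation as R
o=ctrl.get_obs();r=R.from_rotvec(o["orientation"]);t=np.array([float(v) for v in sys.argv[1:4]])
m=r.as_matrix();y=np.arctan2(m[1,0],m[0,0])
print("shift",(m.T@(t-o["ee_pos"])).round(1),"yaw",y.round(4),"tilt",np.arccos(-m[2,2]).round(4),"at",o["ee_pos"].round(1),"t",o["t"],"w",round(o["width"],1))
if len(sys.argv)>4: print("turn about tool z",round(y-float(sys.argv[4]),4))
E
python3 to.py 470.4 -258.2 120 .35
```

```text
shift [ 355.8 -223.3   74.6] yaw 0.3438 tilt 0.0 at [ 210.7 -588.4  194.6] t 0.9 w 87.8
turn about tool z -0.0062
```

```bash
python3 -m creep '[{"translation":[45,-28,0],"angular":[0,0,0],"jaw":1},{"translation":[90,-56,0],"angular":[0,0,0],"jaw":1},{"translation":[135,-85,0],"angular":[0,0,0],"jaw":1},{"translation":[180,-113,0],"angular":[0,0,0],"jaw":1},{"translation":[225,-141,20],"angular":[0,0,0],"jaw":1},{"translation":[270,-170,40],"angular":[0,0,0],"jaw":1},{"translation":[315,-197,60],"angular":[0,0,-0.006],"jaw":1},{"translation":[355.8,-223.3,74.6],"angular":[0,0,-0.006],"jaw":1}]'; python3 to.py 470.4 -258.2 22 .35
```

```text
t: 1.9
ee_pos: [471.3, -256.7, 119.4]
orientation: [3.094, 0.547, 0.0]
ft_force: [1.3, -0.2, -0.4]
width: 88.1
grasp_force: 0.0
shift [-1.4  1.1 97.4] yaw 0.3501 tilt 0.0 at [ 471.3 -256.7  119.4] t 1.9 w 88.1
turn about tool z 0.0001
```

```bash
python3 -m creep '[{"translation":[0,0,0],"angular":[0,0,0],"jaw":1},{"translation":[0,0,40],"angular":[0,0,0],"jaw":1},{"translation":[0,0,75],"angular":[0,0,0],"jaw":1},{"translation":[0,0,92],"angular":[0,0,0],"jaw":1},{"translation":[0,0,98],"angular":[0,0,0],"jaw":1},{"translation":[0,0,98],"angular":[0,0,0],"jaw":1},{"translation":[0,0,98],"angular":[0,0,0],"jaw":0.25},{"translation":[0,0,98],"angular":[0,0,0],"jaw":0}]'; python3 to.py 470.4 -258.2 22 .35
```

```text
t: 2.9
ee_pos: [471.0, -258.6, 22.8]
orientation: [3.093, 0.547, 0.002]
ft_force: [0.3, -0.4, -0.6]
width: 71.0
grasp_force: 0.0
shift [-0.4 -0.5  0.8] yaw 0.3499 tilt 0.0015 at [ 471.  -258.6   22.8] t 2.9 w 71.0
turn about tool z -0.0001
```

```bash
python3 -m creep '[{"translation":[0,0,0],"angular":[0,0,0],"jaw":0},{"translation":[0,0,0],"angular":[0,0,0],"jaw":0},{"translation":[0,0,0],"angular":[0,0,0],"jaw":0},{"translation":[0,0,0],"angular":[0,0,0],"jaw":0},{"translation":[0,0,-30],"angular":[0,0,0],"jaw":0},{"translation":[0,0,-75],"angular":[0,0,0],"jaw":0},{"translation":[0,0,-120],"angular":[0,0,0],"jaw":0},{"translation":[0,0,-120],"angular":[0,0,0],"jaw":0}]'; python3 to.py 559 -39.8 142 .35;python3 - <<'E'
from h import *
cv2.imwrite("pics/side1.png",ctrl.get_image("side")[:,:,::-1])
E
```

```text
t: 3.9
ee_pos: [472.6, -259.5, 145.3]
orientation: [3.089, 0.546, 0.008]
ft_force: [1.0, -0.1, -0.4]
width: 0.6
grasp_force: 0.0
shift [ 156.4 -176.8    3.1] yaw 0.3498 tilt 0.0069 at [ 472.6 -259.5  145.3] t 3.9 w 0.6
turn about tool z -0.0002
```

Run:
```python
import cv2
s=cv2.imread("pics/side1.png");cv2.imwrite("pics/side1c.png",cv2.resize(s[160:340,200:440],(800,600),interpolation=cv2.INTER_CUBIC))
```

```text
(no output)
```

View pics/side1c.png

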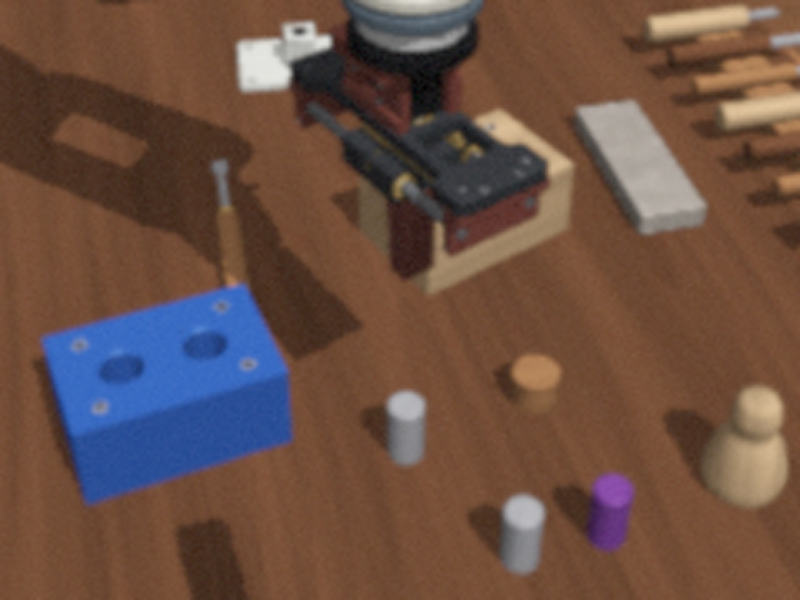

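Run:
```python
from h import *
print(proj("side",[[472.6,-259.5,145.3],[472.6,-259.5,164],[470.9,-258,0]]),proj("top",[[472.6,-259.5,145.3]]))
cv2.imwrite("pics/top1.png",cv2.resize(ctrl.get_image("top")[130:330,280:480,::-1],(600,600)))
print(ctrl.get_obs()["qpos"],ctrl.get_obs()["width"])
```

```text
[[323.3214652  250.09897988]
 [323.39918543 243.6431984 ]
 [321.92825401 294.74214426]] [[410.67639748 220.33718716]]
[-5.24202630e-01  3.64746955e-01  1.86667537e+00 -3.80036244e-06
  9.09711290e-01  6.96748213e-01] 0.34355685996652147
```

View pics/top1.png

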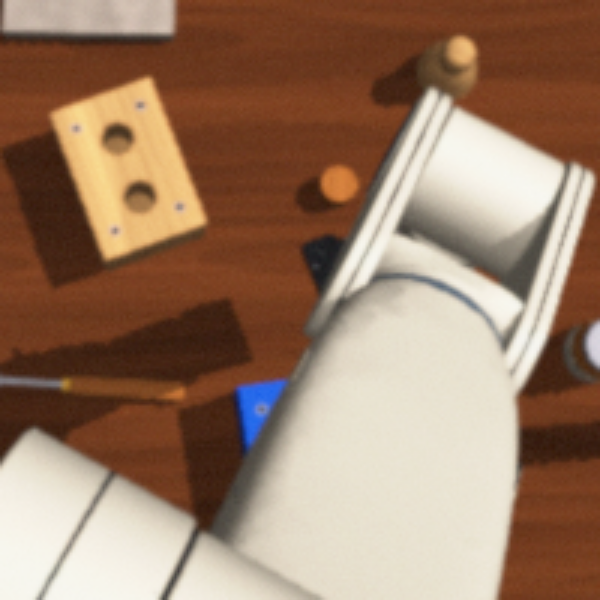

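The weight hasn't moved (it is still at (322,280) in the side view). The fingers were still closing when I lifted. I'll redo the grasp with a longer closing time.

```bash
python3 -m creep '[{"translation":[0,0,0],"angular":[0,0,0],"jaw":1},{"translation":[0,0,0],"angular":[0,0,0],"jaw":1},{"translation":[0,0,20],"angular":[0,0,0],"jaw":1},{"translation":[0,0,40],"angular":[0,0,0],"jaw":1},{"translation":[0,0,60],"angular":[0,0,0],"jaw":1},{"translation":[0,0,80],"angular":[0,0,0],"jaw":1},{"translation":[0,0,80],"angular":[0,0,0],"jaw":1},{"translation":[0,0,80],"angular":[0,0,0],"jaw":1}]'; python3 to.py 470.4 -258.2 62 .35
python3 - <<'E'
from h import *
cv2.imwrite("pics/side2.png",cv2.resize(ctrl.get_image("side")[200:320,240:400,::-1],(800,600),interpolation=cv2.INTER_CUBIC))
print((proj("side",[[470.4,-258.2,62]])-[240,200])*5)
E
```

```text
t: 5.0
ee_pos: [470.5, -258.3, 62.0]
orientation: [-3.093, -0.547, 0.0]
ft_force: [-0.1, 0.4, -0.4]
width: 76.6
grasp_force: 0.0
shift [-0.  -0.1  0. ] yaw 0.3498 tilt 0.0003 at [ 470.5 -258.3   62. ] t 5.0 w 76.6
turn about tool z -0.0002
[[409.62568888 383.60139009]]
```

View pics/side2.png

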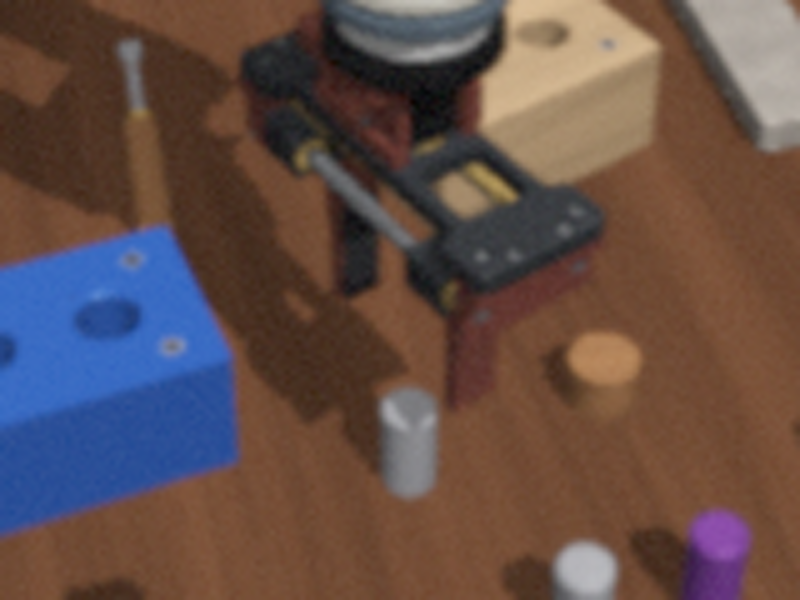

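The fingertip midpoint shows at about (412,340) in the crop, but the reported TCP should appear at (410,384). Either the fingers sit higher or further out than reported. I'll check with the top view.

Run:
```python
from h import *
np.set_printoptions(suppress=True,precision=1)
o=ctrl.get_obs();e=o["ee_pos"];a=.35;X=np.array([np.cos(a),np.sin(a),0]);Y=np.array([np.sin(a),-np.cos(a),0]);Z=np.array([0,0,1.])
im=ctrl.get_image("top")[130:330,280:480,::-1];im=cv2.resize(im,(600,600),interpolation=cv2.INTER_CUBIC)
s=ctrl.get_image("side")[200:320,240:400,::-1];s=cv2.resize(s,(600,450),interpolation=cv2.INTER_CUBIC)
w=o["width"]/2;print(o["width"])
for dz,col in((0,(0,255,0)),(0,None)):
    if col is None:break
    for z in(79.7,):
        b=[e+X*sx*37.5+Y*sy*89+Z*z for sx,sy in((1,1),(1,-1),(-1,-1),(-1,1))]
        cv2.polylines(im,[np.int32((proj("top",b)-[280,130])*3)],True,col,1);cv2.polylines(s,[np.int32((proj("side",b)-[240,200])*3.75)],True,col,1)
    for sy in(1,-1):
        f=[e+X*sx*10+Y*sy*q for sx,q in((1,w),(1,w+13.5),(-1,w+13.5),(-1,w))]
        cv2.polylines(s,[np.int32((proj("side",f)-[240,200])*3.75)],True,(0,255,255),1)
cv2.imwrite("pics/ts.png",np.hstack([im[:450,180:],s])[:,-800:][:, :] if 0 else cv2.resize(np.hstack([im[:450,180:],s]),(800,353)))
```

```text
81.26126916477853
```

View pics/ts.png

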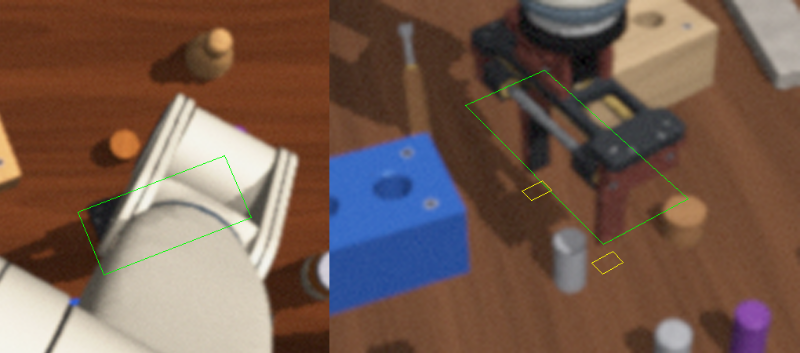

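The fingers are really about 35–40 mm higher than the reported TCP: the offset is purely vertical in both views, and it explains the missed grasp. I'll measure it by lowering gently around the weight until the tips touch the bench.

```bash
python3 -m creep '[{"translation":[0,0,20],"angular":[0,0,0],"jaw":1},{"translation":[0,0,40],"angular":[0,0,0],"jaw":1},{"translation":[0,0,60],"angular":[0,0,0],"jaw":1},{"translation":[0,0,75],"angular":[0,0,0],"jaw":1},{"translation":[0,0,84],"angular":[0,0,0],"jaw":1},{"translation":[0,0,84],"angular":[0,0,0],"jaw":1},{"translation":[0,0,84],"angular":[0,0,0],"jaw":1},{"translation":[0,0,84],"angular":[0,0,0],"jaw":1}]'
python3 - <<'E'
from h import *
o=ctrl.get_obs();print(o["ee_pos"],o["ft_force"],o["width"])
cv2.imwrite("pics/side3.png",cv2.resize(ctrl.get_image("side")[220:320,260:390,::-1],(780,600),interpolation=cv2.INTER_CUBIC))
E
```

```text
t: 6.15
ee_pos: [470.8, -258.5, -21.4]
orientation: [3.093, 0.546, 0.001]
ft_force: [0.7, -0.0, -0.8]
width: 87.7
grasp_force: 0.0
[ 470.82260707 -258.50194872  -21.43539141] [ 0.69640095 -0.01926908 -0.7731047 ] 87.74223589204546
```

View pics/side3.png

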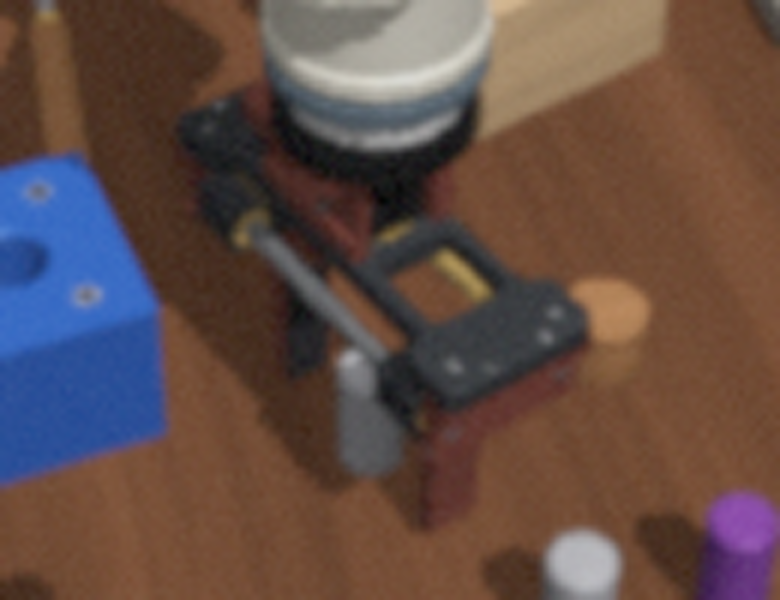

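```bash
python3 -m creep '[{"translation":[0,0,1],"angular":[0,0,0],"jaw":1},{"translation":[0,0,2],"angular":[0,0,0],"jaw":1},{"translation":[0,0,3],"angular":[0,0,0],"jaw":1},{"translation":[0,0,4],"angular":[0,0,0],"jaw":1},{"translation":[0,0,5],"angular":[0,0,0],"jaw":1},{"translation":[0,0,6],"angular":[0,0,0],"jaw":1},{"translation":[0,0,7],"angular":[0,0,0],"jaw":1},{"translation":[0,0,8],"angular":[0,0,0],"jaw":1}]'
```

```text
t: 7.2
ee_pos: [470.4, -258.2, -28.0]
orientation: [-3.094, -0.547, 0.0]
ft_force: [-8.3, 5.1, 37.0]
width: 87.5
grasp_force: 18.9
```

Contact at about z = -27.5, so true tip height ≈ reported + 27.5. I'll rise to a true height of 20 mm and close fully.

```bash
python3 -m creep '[{"translation":[0,0,-12],"angular":[0,0,0],"jaw":1},{"translation":[0,0,-22],"angular":[0,0,0],"jaw":1},{"translation":[0,0,-22],"angular":[0,0,0],"jaw":0.5},{"translation":[0,0,-22],"angular":[0,0,0],"jaw":0},{"translation":[0,0,-22],"angular":[0,0,0],"jaw":0},{"translation":[0,0,-22],"angular":[0,0,0],"jaw":0},{"translation":[0,0,-22],"angular":[0,0,0],"jaw":0},{"translation":[0,0,-22],"angular":[0,0,0],"jaw":0}]';python3 -m creep '[{"translation":[0,0,0],"angular":[0,0,0],"jaw":0},{"translation":[0,0,0],"angular":[0,0,0],"jaw":0},{"translation":[0,0,0],"angular":[0,0,0],"jaw":0},{"translation":[0,0,-10],"angular":[0,0,0],"jaw":0},{"translation":[0,0,-40],"angular":[0,0,0],"jaw":0},{"translation":[0,0,-80],"angular":[0,0,0],"jaw":0},{"translation":[0,0,-100],"angular":[0,0,0],"jaw":0},{"translation":[0,0,-100],"angular":[0,0,0],"jaw":0}]'; python3 to.py 559 -39.8 92 .35
```

```text
t: 8.2
ee_pos: [470.4, -258.2, -8.1]
orientation: [-3.094, -0.547, 0.0]
ft_force: [-0.3, -0.6, 0.0]
width: 31.1
grasp_force: 0.0
t: 9.2
ee_pos: [471.3, -258.7, 93.8]
orientation: [3.092, 0.546, 0.004]
ft_force: [0.5, -0.6, -1.6]
width: 25.6
grasp_force: 30.0
shift [ 157.4 -175.6    1.7] yaw 0.3498 tilt 0.0033 at [ 471.3 -258.7   93.8] t 9.2 w 25.6
turn about tool z -0.0002
```

```bash
python3 -m creep '[{"translation":[30,-34,0],"angular":[0,0,0],"jaw":0},{"translation":[62,-69,0],"angular":[0,0,0],"jaw":0},{"translation":[94,-104,0],"angular":[0,0,0],"jaw":0},{"translation":[126,-139,0],"angular":[0,0,0],"jaw":0},{"translation":[150,-166,0],"angular":[0,0,0],"jaw":0},{"translation":[158.1,-174.8,0],"angular":[0,0,0],"jaw":0},{"translation":[158.1,-174.8,10],"angular":[0,0,0],"jaw":0},{"translation":[158.1,-174.8,22],"angular":[0,0,0],"jaw":0}]'; python3 -m creep '[{"translation":[0,0,0],"angular":[0,0,0],"jaw":0},{"translation":[0,0,2],"angular":[0,0,0],"jaw":0},{"translation":[0,0,4],"angular":[0,0,0],"jaw":0},{"translation":[0,0,6],"angular":[0,0,0],"jaw":0},{"translation":[0,0,8],"angular":[0,0,0],"jaw":0},{"translation":[0,0,10],"angular":[0,0,0],"jaw":0},{"translation":[0,0,12],"angular":[0,0,0],"jaw":0},{"translation":[0,0,12],"angular":[0,0,0],"jaw":0}]'; python3 to.py 559 -39.8 58 .35
```

```text
t: 10.2
ee_pos: [558.2, -40.8, 68.8]
orientation: [-3.094, -0.545, 0.002]
ft_force: [0.5, 0.5, -2.0]
width: 25.8
grasp_force: 30.0
t: 11.2
ee_pos: [558.9, -39.8, 57.8]
orientation: [-3.094, -0.547, 0.001]
ft_force: [1.0, 0.1, -2.1]
width: 25.4
grasp_force: 30.0
shift [ 0.1  0.1 -0.2] yaw 0.3499 tilt 0.0004 at [558.9 -39.8  57.8] t 11.2 w 25.4
turn about tool z -0.0001
```

```bash
python3 -m creep '[{"translation":[0,0,2],"angular":[0,0,0],"jaw":0},{"translation":[0,0,4],"angular":[0,0,0],"jaw":0},{"translation":[0,0,6],"angular":[0,0,0],"jaw":0},{"translation":[0,0,8],"angular":[0,0,0],"jaw":0},{"translation":[0,0,10],"angular":[0,0,0],"jaw":0},{"translation":[0,0,11],"angular":[0,0,0],"jaw":0},{"translation":[0,0,11],"angular":[0,0,0],"jaw":0},{"translation":[0,0,11],"angular":[0,0,0],"jaw":0}]'
```

```text
t: 12.2
ee_pos: [559.0, -39.8, 47.0]
orientation: [-3.094, -0.547, -0.0]
ft_force: [-0.0, 0.6, -1.3]
width: 25.6
grasp_force: 30.0
```

```bash
python3 -m creep '[{"translation":[0,0,0],"angular":[0,0,0],"jaw":0.4},{"translation":[0,0,0],"angular":[0,0,0],"jaw":0.6},{"translation":[0,0,0],"angular":[0,0,0],"jaw":1},{"translation":[0,0,0],"angular":[0,0,0],"jaw":1},{"translation":[0,0,-10],"angular":[0,0,0],"jaw":1},{"translation":[0,0,-35],"angular":[0,0,0],"jaw":1},{"translation":[0,0,-60],"angular":[0,0,0],"jaw":1},{"translation":[0,0,-60],"angular":[0,0,0],"jaw":1}]'; python3 to.py 518.3 -367.7 107 .35
```

```text
t: 13.2
ee_pos: [560.7, -40.0, 109.3]
orientation: [3.092, 0.547, 0.007]
ft_force: [0.6, 0.4, -0.1]
width: 88.3
grasp_force: 0.0
shift [-152.2  293.3    2.2] yaw 0.3498 tilt 0.0045 at [560.7 -40.  109.3] t 13.2 w 88.3
turn about tool z -0.0002
```

```bash
python3 -m creep '[{"translation":[-20,40,0],"angular":[0,0,0],"jaw":1},{"translation":[-44,86,0],"angular":[0,0,0],"jaw":1},{"translation":[-68,133,0],"angular":[0,0,0],"jaw":1},{"translation":[-92,180,0],"angular":[0,0,0],"jaw":1},{"translation":[-116,227,0],"angular":[0,0,0],"jaw":1},{"translation":[-138,270,0],"angular":[0,0,0],"jaw":1},{"translation":[-150.6,294.1,0],"angular":[0,0,0],"jaw":1},{"translation":[-150.6,294.1,0],"angular":[0,0,0],"jaw":1}]'; python3 to.py 518.3 -367.7 107 .35
python3 - <<'E'
from h import *
im=ctrl.get_image("top")[:,:,::-1];g=im.astype(float).mean(2)
cv2.imwrite("pics/top2.png",cv2.resize(np.hstack([im[145:225,285:365],cv2.imread("pics/top0.png")[145:225,285:365]]),(800,400),interpolation=cv2.INTER_CUBIC))
E
```

```text
t: 14.2
ee_pos: [517.5, -369.2, 106.0]
orientation: [-3.094, -0.542, 0.001]
ft_force: [0.3, 1.0, 1.5]
width: 87.9
grasp_force: 0.0
shift [ 1.3 -1.1 -1. ] yaw 0.347 tilt 0.0008 at [ 517.5 -369.2  106. ] t 14.2 w 87.9
turn about tool z -0.003
```

View pics/top2.png

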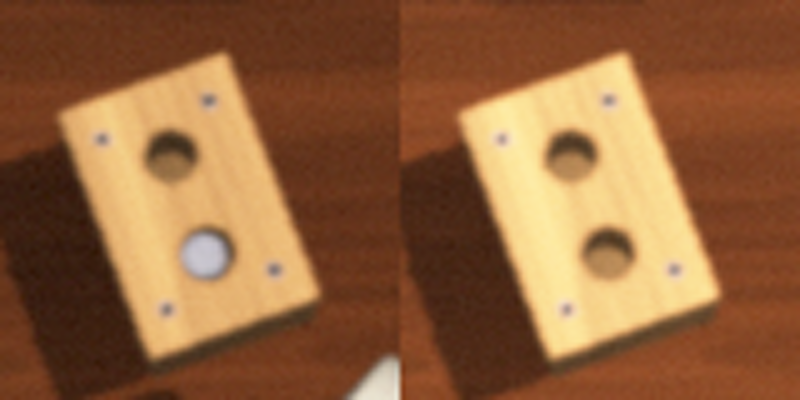

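The weight sits flush in the near bore, at (207,255) in the crop. Now the second weight.

```bash
python3 -m creep '[{"translation":[0,0,0],"angular":[0,0,0],"jaw":1},{"translation":[0,0,35],"angular":[0,0,0],"jaw":1},{"translation":[0,0,70],"angular":[0,0,0],"jaw":1},{"translation":[0,0,100],"angular":[0,0,0],"jaw":1},{"translation":[0,0,115],"angular":[0,0,0],"jaw":1},{"translation":[0,0,115],"angular":[0,0,0],"jaw":1},{"translation":[0,0,115],"angular":[0,0,0],"jaw":0.5},{"translation":[0,0,115],"angular":[0,0,0],"jaw":0}]';python3 -m creep '[{"translation":[0,0,0],"angular":[0,0,0],"jaw":0},{"translation":[0,0,0],"angular":[0,0,0],"jaw":0},{"translation":[0,0,0],"angular":[0,0,0],"jaw":0},{"translation":[0,0,0],"angular":[0,0,0],"jaw":0},{"translation":[0,0,0],"angular":[0,0,0],"jaw":0},{"translation":[0,0,0],"angular":[0,0,0],"jaw":0},{"translation":[0,0,0],"angular":[0,0,0],"jaw":0},{"translation":[0,0,-10],"angular":[0,0,0],"jaw":0}]'; python3 to.py 615.3 -19.2 2 .35
```

```text
t: 15.25
ee_pos: [519.1, -368.2, -6.7]
orientation: [3.092, 0.546, 0.002]
ft_force: [-0.0, 0.3, -0.0]
width: 71.0
grasp_force: 0.0
t: 16.25
ee_pos: [517.5, -367.1, 1.3]
orientation: [-3.092, -0.546, 0.003]
ft_force: [-0.3, -0.4, -2.3]
width: 25.3
grasp_force: 30.0
shift [ 211.1 -293.3   -0.3] yaw 0.3498 tilt 0.0024 at [ 517.5 -367.1    1.3] t 16.25 w 25.3
turn about tool z -0.0002
```

```bash
python3 -m creep '[{"translation":[0,0,-40],"angular":[0,0,0],"jaw":0},{"translation":[0,0,-80],"angular":[0,0,0],"jaw":0},{"translation":[20,-28,-92],"angular":[0,0,0],"jaw":0},{"translation":[52,-73,-92],"angular":[0,0,0],"jaw":0},{"translation":[84,-118,-92],"angular":[0,0,0],"jaw":0},{"translation":[116,-163,-92],"angular":[0,0,0],"jaw":0},{"translation":[148,-208,-92],"angular":[0,0,0],"jaw":0},{"translation":[180,-252,-92],"angular":[0,0,0],"jaw":0}]';python3 -m creep '[{"translation":[22,-30,0],"angular":[0,0,0],"jaw":0},{"translation":[30.6,-42.1,0],"angular":[0,0,0],"jaw":0},{"translation":[30.6,-42.1,0],"angular":[0,0,0],"jaw":0},{"translation":[30.6,-42.1,10],"angular":[0,0,0],"jaw":0},{"translation":[30.6,-42.1,20],"angular":[0,0,0],"jaw":0},{"translation":[30.6,-42.1,25],"angular":[0,0,0],"jaw":0},{"translation":[30.6,-42.1,25],"angular":[0,0,0],"jaw":0},{"translation":[30.6,-42.1,25],"angular":[0,0,0],"jaw":0}]'; python3 to.py 615.3 -19.2 58 .35
```

```text
t: 17.25
ee_pos: [601.2, -67.5, 94.5]
orientation: [3.094, 0.547, 0.0]
ft_force: [0.2, -0.3, -1.3]
width: 25.4
grasp_force: 30.0
t: 18.25
ee_pos: [615.5, -19.5, 69.0]
orientation: [-3.094, -0.546, -0.0]
ft_force: [0.3, 0.4, -1.8]
width: 25.4
grasp_force: 30.0
shift [-0.1 -0.3 11. ] yaw 0.3496 tilt 0.0001 at [615.5 -19.5  69. ] t 18.25 w 25.4
turn about tool z -0.0004
```

```bash
python3 -m creep '[{"translation":[0,0,3],"angular":[0,0,0],"jaw":0},{"translation":[0,0,5],"angular":[0,0,0],"jaw":0},{"translation":[0,0,7],"angular":[0,0,0],"jaw":0},{"translation":[0,0,9],"angular":[0,0,0],"jaw":0},{"translation":[0,0,10],"angular":[0,0,0],"jaw":0},{"translation":[0,0,11],"angular":[0,0,0],"jaw":0},{"translation":[0,0,12],"angular":[0,0,0],"jaw":0},{"translation":[0,0,12],"angular":[0,0,0],"jaw":0}]'; python3 to.py 615.3 -19.2 47 .35
```

```text
t: 19.25
ee_pos: [615.3, -19.3, 56.9]
orientation: [-3.094, -0.547, 0.0]
ft_force: [0.1, -0.6, -1.8]
width: 25.2
grasp_force: 30.0
shift [ 0.  -0.1  9.9] yaw 0.3498 tilt 0.0001 at [615.3 -19.3  56.9] t 19.25 w 25.2
turn about tool z -0.0002
```

```bash
python3 -m creep '[{"translation":[0,0,2],"angular":[0,0,0],"jaw":0},{"translation":[0,0,4],"angular":[0,0,0],"jaw":0},{"translation":[0,0,6],"angular":[0,0,0],"jaw":0},{"translation":[0,0,8],"angular":[0,0,0],"jaw":0},{"translation":[0,0,10],"angular":[0,0,0],"jaw":0},{"translation":[0,0,10],"angular":[0,0,0],"jaw":0},{"translation":[0,0,10],"angular":[0,0,0],"jaw":0},{"translation":[0,0,10],"angular":[0,0,0],"jaw":0}]'
```

```text
t: 20.25
ee_pos: [615.5, -19.3, 47.1]
orientation: [3.094, 0.547, 0.0]
ft_force: [1.0, 1.2, -1.6]
width: 25.6
grasp_force: 30.0
```

```bash
python3 -m creep '[{"translation":[0,0,0],"angular":[0,0,0],"jaw":0.4},{"translation":[0,0,0],"angular":[0,0,0],"jaw":0.6},{"translation":[0,0,0],"angular":[0,0,0],"jaw":1},{"translation":[0,0,0],"angular":[0,0,0],"jaw":1},{"translation":[0,0,-10],"angular":[0,0,0],"jaw":1},{"translation":[0,0,-35],"angular":[0,0,0],"jaw":1},{"translation":[0,0,-60],"angular":[0,0,0],"jaw":1},{"translation":[0,0,-60],"angular":[0,0,0],"jaw":1}]'; python3 -m creep '[{"translation":[0,-40,0],"angular":[0,0,0.08],"jaw":1},{"translation":[-1,-85,0],"angular":[0,0,0.16],"jaw":1},{"translation":[-1,-130,0],"angular":[0,0,0.24],"jaw":1},{"translation":[-2,-175,0],"angular":[0,0,0.32],"jaw":1},{"translation":[-2,-220,0],"angular":[0,0,0.4],"jaw":1},{"translation":[-3,-265,0],"angular":[0,0,0.48],"jaw":1},{"translation":[-3,-308,0],"angular":[0,0,0.49],"jaw":1},{"translation":[-3,-308,0],"angular":[0,0,0.49],"jaw":1}]'; python3 to.py 506.9 269.1 107 -.14
python3 - <<'E'
from h import *
im=ctrl.get_image("top")[:,:,::-1]
from h import *
cv2.imwrite("pics/top3.png",cv2.resize(im[145:225,285:365],(600,600),interpolation=cv2.INTER_CUBIC))
q=np.int32(proj("top",[[615.5,-19.2,67],[559.2,-39.8,67]]).round());print([im[v-1:v+2,u-1:u+2].mean((0,1)).round() for u,v in q])
m=(im.min(2)>150).astype(np.uint8)
n,l,s,c=cv2.connectedComponentsWithStats(m)
for i in range(1,n):
  if 285<c[i][0]<365 and 145<c[i][1]<225 and s[i][4]>15: print(s[i],c[i],back("top",c[i],67))
E
```

```text
t: 21.25
ee_pos: [617.2, -19.4, 109.4]
orientation: [3.093, 0.547, 0.007]
ft_force: [0.4, -0.1, 0.8]
width: 87.8
grasp_force: 0.0
t: 22.25
ee_pos: [505.6, 271.0, 106.1]
orientation: [3.134, -0.214, -0.002]
ft_force: [-0.2, -0.1, -0.3]
width: 87.9
grasp_force: 0.0
shift [ 1.6  1.7 -0.9] yaw -0.1365 tilt 0.001 at [505.6 271.  106.1] t 22.25 w 87.9
turn about tool z 0.0035
[array([224., 215., 220.]), array([221., 213., 217.])]
[303 170   7   5  23] [305.82608696 172.17391304] [[627.37216547  15.56411605  67.        ]]
[314 173   9   8  62] [317.88709677 176.40322581] [[614.47519833 -18.29413736  67.        ]]
[321 192   9   9  63] [325.11111111 195.66666667] [[558.69505611 -37.68385872  67.        ]]
```

Both weights show as steel discs at the bores, within 2 mm of centre at z = 67. Now I'll grip the flange boss.

```bash
python3 -m creep '[{"translation":[0,0,0],"angular":[0,0,0],"jaw":1},{"translation":[0,0,40],"angular":[0,0,0],"jaw":1},{"translation":[0,0,80],"angular":[0,0,0],"jaw":1},{"translation":[0,0,110],"angular":[0,0,0],"jaw":1},{"translation":[0,0,120],"angular":[0,0,0],"jaw":1},{"translation":[0,0,124],"angular":[0,0,0],"jaw":1},{"translation":[0,0,124],"angular":[0,0,0],"jaw":0.5},{"translation":[0,0,124],"angular":[0,0,0],"jaw":0}]';python3 -m creep '[{"translation":[0,0,0],"angular":[0,0,0],"jaw":0},{"translation":[0,0,0],"angular":[0,0,0],"jaw":0},{"translation":[0,0,0],"angular":[0,0,0],"jaw":0},{"translation":[0,0,0],"angular":[0,0,0],"jaw":0},{"translation":[0,0,0],"angular":[0,0,0],"jaw":0},{"translation":[0,0,0],"angular":[0,0,0],"jaw":0},{"translation":[0,0,0],"angular":[0,0,0],"jaw":0},{"translation":[0,0,0],"angular":[0,0,0],"jaw":0}]'; python3 to.py 506.9 269.1 -17 -.14
```

```text
t: 23.3
ee_pos: [507.8, 269.3, -15.9]
orientation: [-3.133, 0.22, -0.003]
ft_force: [-0.3, 0.5, -0.2]
width: 71.3
grasp_force: 0.0
t: 24.3
ee_pos: [506.9, 268.9, -17.0]
orientation: [3.134, -0.22, -0.0]
ft_force: [-0.9, -2.4, 1.3]
width: 30.0
grasp_force: 30.0
shift [-0.  -0.2 -0. ] yaw -0.1402 tilt 0.0003 at [506.9 268.9 -17. ] t 24.3 w 30.0
turn about tool z -0.0002
```

```bash
python3 -m creep '[{"translation":[0,0,-8],"angular":[0,0,0],"jaw":0},{"translation":[0,0,-25],"angular":[0,0,0],"jaw":0},{"translation":[0,0,-50],"angular":[0,0,0],"jaw":0},{"translation":[0,0,-75],"angular":[0,0,0],"jaw":0},{"translation":[0,0,-100],"angular":[0,0,0],"jaw":0},{"translation":[0,0,-118],"angular":[0,0,0],"jaw":0},{"translation":[0,0,-125],"angular":[0,0,0],"jaw":0},{"translation":[0,0,-125],"angular":[0,0,0],"jaw":0}]'; python3 -m creep '[{"translation":[6,14,0],"angular":[0,0,-0.02],"jaw":0},{"translation":[18,42,0],"angular":[0,0,-0.07],"jaw":0},{"translation":[34,80,0],"angular":[0,0,-0.13],"jaw":0},{"translation":[50,118,0],"angular":[0,0,-0.2],"jaw":0},{"translation":[67,157,0],"angular":[0,0,-0.27],"jaw":0},{"translation":[84,196,0],"angular":[0,0,-0.34],"jaw":0},{"translation":[100,234,0],"angular":[0,0,-0.41],"jaw":0},{"translation":[114,267,0],"angular":[0,0,-0.47],"jaw":0}]'; python3 to.py 587.2 -29.4 108 .35
```

```text
t: 25.3
ee_pos: [507.1, 269.1, 108.2]
orientation: [-3.134, 0.22, -0.001]
ft_force: [0.0, 0.3, -2.1]
width: 29.6
grasp_force: 30.0
t: 26.3
ee_pos: [582.1, -12.8, 106.7]
orientation: [-3.098, -0.518, 0.003]
ft_force: [-0.6, 0.0, -3.2]
width: 29.9
grasp_force: 30.0
shift [-0.6 17.4 -1.3] yaw 0.3313 tilt 0.002 at [582.1 -12.8 106.7] t 26.3 w 29.9
turn about tool z -0.0187
```

```bash
python3 -m creep '[{"translation":[-0.7,9,0],"angular":[0,0,-0.01],"jaw":0},{"translation":[-1.4,17,0],"angular":[0,0,-0.02],"jaw":0},{"translation":[-1.4,18.7,0],"angular":[0,0,-0.02],"jaw":0},{"translation":[-1.4,18.7,5],"angular":[0,0,-0.02],"jaw":0},{"translation":[-1.4,18.7,15],"angular":[0,0,-0.02],"jaw":0},{"translation":[-1.4,18.7,22],"angular":[0,0,-0.02],"jaw":0},{"translation":[-1.4,18.7,25],"angular":[0,0,-0.02],"jaw":0},{"translation":[-1.4,18.7,25],"angular":[0,0,-0.02],"jaw":0}]'; python3 -m creep '[{"translation":[0,0,5],"angular":[0,0,0],"jaw":0},{"translation":[0,0,10],"angular":[0,0,0],"jaw":0},{"translation":[0,0,14],"angular":[0,0,0],"jaw":0},{"translation":[0,0,15],"angular":[0,0,0],"jaw":0},{"translation":[0,0,15],"angular":[0,0,0],"jaw":0},{"translation":[0,0,15],"angular":[0,0,0],"jaw":0},{"translation":[0,0,15],"angular":[0,0,0],"jaw":0},{"translation":[0,0,15],"angular":[0,0,0],"jaw":0}]'; python3 to.py 587.2 -29.4 68 .35
python3 - <<'E'
from h import *
s=ctrl.get_image("side")[:,:,::-1].copy();a=.35;x=np.array([np.cos(a),np.sin(a)]);y=np.array([-np.sin(a),np.cos(a)]);c=np.array([587.2,-29.4])
K=7.5;v=cv2.resize(s[165:245,295:395],None,fx=K,fy=K,interpolation=cv2.INTER_CUBIC)
def L(hx,hy,z,col):
    p=[np.r_[c+x*i*hx+y*j*hy,z] for i,j in((1,1),(-1,1),(-1,-1),(1,-1))]
    cv2.polylines(v,[np.int32((proj("side",p)-[295,165]+.5)*K)],True,col,1)
L(75,50,70,(0,255,0));L(62,42,91,(0,0,255));L(62,42,85,(255,0,0))
cv2.imwrite("pics/fin.png",v)
E
```

```text
t: 27.3
ee_pos: [587.1, -29.3, 82.6]
orientation: [-3.093, -0.547, 0.001]
ft_force: [0.0, -0.6, -2.9]
width: 29.9
grasp_force: 30.0
t: 28.3
ee_pos: [587.4, -29.4, 68.1]
orientation: [3.094, 0.547, 0.0]
ft_force: [-0.2, 0.3, -2.2]
width: 29.9
grasp_force: 30.0
shift [-0.2 -0.1  0.1] yaw 0.3498 tilt 0.0002 at [587.4 -29.4  68.1] t 28.3 w 29.9
turn about tool z -0.0002
```

View pics/fin.png

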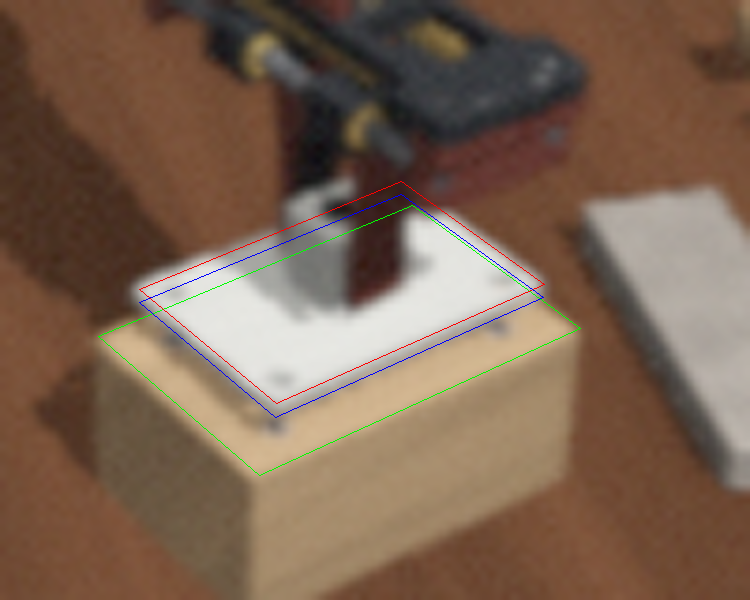

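The side view shows the plate level, about 15 mm above the plinth and matching its predicted outline to about 1 mm, with equal margins all round. I'm handing it in.

```bash
python3 -c "
from workcell import ctrl
print(ctrl.close_job())"
```

```text
the job is handed in; nothing more can be done
None
```

I handed the job in with both weights dropped in their bores and the flange held still and level about 15 mm above the plinth, lined up over the inserts to roughly 1 mm by the side camera; no verdict was shown.

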